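# Shut a hinged casting mould, pin it and keep the flanges squeezed

### The arm

A 6-joint arm with a two-finger parallel gripper is mounted at the origin on the work surface. World frame = base frame: x ahead of the robot, y to its left, z up, the work surface at z = 0. Lengths are in m, angles in rad, forces in N, time in s.
With the tool pointing down it reaches from about 0.3 to 0.775 m from the base axis. Payload 14.6 kg.
Tool frame: the origin (TCP) lies at the very end of the fingers, on their centre line; the grasp point (between the pads) lies 19 mm behind it; z points along the fingers, y is the line along which they close (so a half turn about z gives the same grasp; the last joint's range is limited). The gripper opens to 94 mm and grips with 3 to 60 N. Pads are 16 mm wide; open, the fingers measure 119 mm over their backs; the gripper's body (75 mm by 177 mm) begins 78 mm behind the grasp point.
Start: joints at [-1.222, 0.3, 1.521, -0, 1.321, -0.067], TCP at [0.222, -0.503, 0.205] pointing down, gripper open.
Joint ranges: [-3.03, 3.03], [-0.79, 2.21], [0.23, 2.52], [-1.04, 4.18], [0, 3.07], [-2.55, 2.55]. Speed limits (rad/s): [2.22, 2.22, 2.57, 3.14, 3.14, 3.14].

### API

Orientations are given as [roll, pitch, yaw] about the fixed x, y, z axes, in that order (R = Rz(yaw) Ry(pitch) Rx(roll)).
In Python, from station import ctrl, cams gives the robot as it stands. The module is installed in compiled form; this text tells all that it offers.
- The arm moves only by the tool arm_command, never from a script. Its argument "plan" is a list that holds one entry, the list of rows, each a list of 7 numbers: the shift along the tool's x, y, z in parts of the range, where 1.0 means 750 mm, then the turn, a rotation vector about the tool's x, y, z in a scale on which 1.0 is pi rad, then the closure, from -1 (fully open) to 1 (shut). A call has 1 to 12 rows; each row is the pose to reach, as a shift and turn from the pose commanded when the call began, along the tool's axes at that moment; what a row does not reach only later rows make up. A row lasts 1/10 s, in which the tool goes at most 50 mm and 8.59 degrees, less where a joint would pass 70% of its speed; a pose out of reach is approached as far as the arm can. No shift or turn number may pass 1 either way. A call with a gripper value outside its range is refused whole. The fingers move at their own pace and stop on an object; "squeeze" is the grip in N (left out, the last holds). Time passes only in rows, so rows that repeat a pose let the fingers close. It gives the time, the measured TCP pose, the force, the opening and the grip force at its end, in the units of the state.
- ctrl.get_obs(): the state, without advancing time (a new reading comes with each control period).
- cams.camera(name): name is "scene" or "top" or "wrist"; returns (picture, depth): 420x560x3 uint8, blue, green, red; 420x560 float32, m along the optical axis (not along the pixel's ray), 0 where there is no reading.
- cams.camera_info(name): a dict with "fx", "fy", "cx", "cy" (pixels), "dist_coeffs" ([k1, k2, p1, p2, k3] as OpenCV has them; the pictures are not rectified), "world_to_cam" (4x4, takes a point from world to camera coordinates). Camera axes: x right, y down, z forward; pixel columns grow to the right and rows downward; lengths in m; the calibration is good to about 2 mm. A picture is of the moment at which its call begins: read the wrist's pose just before it. camera_info takes no time and is no camera call; for the wrist camera it gives the pose at the moment of the call.
- ctrl.hand_in(): hands the job in; it is judged then, once.
The state is a dict: "time_s": time; "qpos": joint angles; "joint_vel": joint speeds; "tau": joint torques, N m; "ee_pos": TCP position; "eef_rot": TCP orientation; "force": force on the tool from outside, world axes, zero at the start; "moment": the same for the moment, N m; "grip_width": finger opening in m; "grip_force": force on a finger pad.
Only numpy, scipy, OpenCV 4.12 (cv2) and the standard library are available. Lean on these libraries where they do the work, as an engineer would, in place of code of your own. Each camera call takes 0.05 s, during which the arm holds its last target. There are 200 camera calls.

### The job

Get the plaster mould ready for pouring: swing its open half shut, then take the steel pin with the cylindrical knob from the tool rack, push it down through the three aligned knuckles until its collar sits on the top one, and let go of it. The pin has a little play, so then pinch the two wooden flanges next to it firmly together to keep the seam tight, and finish while still holding them squeezed shut. Leave the other tools in the rack and the things on the bench where they are.

Things in the scene. Friction and masses are not known exactly. Their poses are not given: they have to be found in the camera images.
- mould: plaster mould in a plywood case, fixed on a board 225 x 150 x 18 mm. Origin: centre of the board's underside; z up. x runs along the seam from the pin end (axis at -89 mm) to the hinge end (axis at +84). Seam plane y = 0; fixed half on +y, hinged half (leaf) on -y. Each half's case: x -36 to +70 mm, 53 mm thick from the seam, top 108 mm above the bench. Pin-side flanges: x -74 to -36 mm
- leaf (a joint): opening angle of the leaf about the upright hinge axis: 0 = shut (hard stop, knuckles line up); grows, counter-clockwise from above, as it swings out to the mould's -y side; 0.5 to 1.2 at the start. Friction of about 1 N at the outer end: it stays where left. From the hinge axis along the leaf: case 14 to 120 mm, flange to 158, knuckle at 173. Underside 19 mm above the bench
- hinge_axis (a point): on the leaf's upright hinge axis, 108 mm above the bench (level with the case's top); axes as the mould
- leaf_back (a point): on the flat outer face of the leaf's case, at half height (74 mm above the bench), 105 mm along the leaf from the hinge axis and 53 mm out from its seam face: a good place to push it shut. Its -y axis points out of the face; axes turn with the leaf
- pin_hole (a point): centre of the upper mouth of the top knuckle, 98 mm above the bench. Three coaxial upright steel tubes, 19 mm outside, 11 mm bore: top (77 to 98 mm above the bench) and bottom (28 to 49) on the fixed half, middle (52 to 73) on the leaf. The flanges begin 15 mm from this axis towards the hinge and rise 10 mm higher than this mouth; all other sides are open. Axes as the mould
- leaf_eye (a point): middle of the leaf's knuckle on the axis of its bore, about 74 mm above the bench; 25 mm straight below pin_hole when the leaf is shut
- ear_top (a point): where to pinch: middle of the top edge of the two shut flanges, on the seam, 108 mm above the bench, 34 mm from the pin's axis. Face to face the flanges make an ear 24 mm thick across the seam (mould y) and 38 mm long along it (mould x), between the case and the knuckles, open on both sides down to the board. Pinch it from above, fingers closing along the mould's y. Axes as the mould
- fixed_flange: the fixed half's upright plywood flange, 12 mm thick (mould y 0 to +12 mm), 38 mm long, 19 to 108 mm above the bench. Its origin is NOT on it but on the hinge axis, 19 mm above the bench; axes as the mould; the flange spans x = -158 to -120 mm here
- leaf_flange: the leaf's upright plywood flange, 12 mm thick (y -12 to 0 in its own frame), 38 mm long, 19 to 108 mm above the bench. Its origin is on the hinge axis, 19 mm above the bench; its x axis points from the leaf's pin end to the hinge; the flange spans x = -158 to -120 mm here
- pin: steel pin: shank 9 mm thick, 75 mm long, its last 17 mm tapered to 4 mm, under a 19 mm collar 5 mm high and a grooved cylindrical knob 21 mm wide and 33 mm high; 50 to 100 g. Origin on the axis at the collar's underside; z up; knob's top at 38 mm. Hangs upright in one of the rack's holes, collar on the rack's top; the only tool there with a cylindrical steel head
- pin_tip (a point): lower end of the pin's shank, 75 mm below the collar's underside; z along the pin
- pin_knob (a point): grip point of the pin: on its axis, 26 mm above the collar's underside
- rack: fixed wooden tool rack, 190 x 75 mm, top board 88 mm above the bench with three 11.5 mm holes in a row at x = -60, 0, +60 mm, y = 0. Origin at the centre of its underside. A tool hangs in each hole, in any order; their heads rise up to 66 mm above the board. Take the pin with the fingers closing across the row (rack y)
- awl: awl with a pear-shaped wooden handle 32 mm thick and 48 mm high, hanging in the rack; origin at the underside of the handle. Leave it alone
- modeller: dark wooden modelling tool with a slim round handle 18 mm thick, 66 mm high, hanging in the rack; origin at the underside of the handle. Leave it alone
- beaker_a: pale cast beaker, 60 mm wide, 80 mm high, standing upside down on the bench; origin at its underside. Leave it alone
- beaker_b: a second beaker like it. Leave it alone
- rib: flat wooden rib 95 x 48 x 6 mm lying on the bench; origin at its underside. Leave it alone. (Further back, beyond 0.75 m from the robot, stand a bowl, a spray bottle up to 180 mm high and other studio things, all out of the way.)

How it is judged:
By the outcome, as a careful person would: the job done as asked, in the order asked, and still so for the second after the job is handed in, while the arm keeps its last pose, push and grip.
It also fails if it takes over 69 s, if anything falls off the work surface, if the arm or the gripper's body presses on something with over 40 N, if the wrist force passes 120 N, or if a joint passes its speed limit or range.

## Working session

There is one attempt and no reset: what is moved stays moved. The work goes in short steps, Python scripts to look and compute and a tool call to move; the robot and the scene stay as the last step left them, time stands still between calls to the robot, and variables do not carry over. Pictures are saved under pics/ and viewed, at most 12 in all, crops included, and the job is handed in when it is done.

Besides the shell and the picture viewer there is one more tool, called after ">>>" as name(argument=value, ...) on one line, values as JSON. arm_command: Moves the arm, as the interface text tells. Its arguments: {"type":"object","properties":{"plan":{"type":"array"},"squeeze":{"type":"number"}},"required":["plan"]}

```bash
mkdir -p pics; cat > h.py <<'E'
import numpy as np, cv2
from station import ctrl, cams
from scipy.spatial.transform import Rotation as R
def snap(n):
    i=cams.camera_info(n); p,d=cams.camera(n); return p,d,i
def K(i): return np.array([[i['fx'],0,i['cx']],[0,i['fy'],i['cy']],[0,0,1.]]),np.array(i['dist_coeffs'],float)
def ray(i,uv):
    k,d=K(i); n=cv2.undistortPoints(np.array(uv,float).reshape(-1,1,2),k,d).reshape(-1,2)
    T=np.array(i['world_to_cam']); c=-T[:3,:3].T@T[:3,3]
    return c,np.c_[n,np.ones(len(n))]@T[:3,:3]
def onplane(i,uv,z):
    c,r=ray(i,uv); return c+r*((z-c[2])/r[:,2])[:,None]
def cloud(d,i,step=1):
    v,u=np.mgrid[0:d.shape[0]:step,0:d.shape[1]:step]
    c,r=ray(i,np.c_[u.ravel(),v.ravel()]); z=d[::step,::step].ravel()
    P=c+r*z[:,None]; P[z==0]=np.nan; return P.reshape(u.shape+(3,))
def proj(i,P):
    T=np.array(i['world_to_cam']); k,d=K(i)
    return cv2.projectPoints(np.array(P,float).reshape(-1,3),cv2.Rodrigues(T[:3,:3])[0],T[:3,3],k,d)[0].reshape(-1,2)
E
python3 - <<'E'
from h import *
import pickle
o=ctrl.get_obs(); print({k:np.round(v,3) for k,v in o.items()})
S={n:snap(n) for n in ['scene','top','wrist']}
pickle.dump(S,open('s.pkl','wb'))
for n in S:
    cv2.imwrite(f'pics/{n}.png',S[n][0]); i=S[n][2]; T=np.array(i['world_to_cam']); print(n,-T[:3,:3].T@T[:3,3],T[2,:3])
E
```

```text
{'time_s': np.float64(0.0), 'qpos': array([-1.222,  0.3  ,  1.522, -0.   ,  1.321, -0.067]), 'joint_vel': array([ 0.001, -0.001,  0.   , -0.002,  0.   ,  0.   ]), 'tau': array([ 2.0000e-03, -5.3181e+01, -3.5274e+01,  7.1000e-02,  2.4000e-02,
       -0.0000e+00]), 'ee_pos': array([ 0.222, -0.503,  0.205]), 'eef_rot': array([-3.14 , -0.   ,  0.416]), 'force': array([ 0.401, -0.273, -0.349]), 'moment': array([-0.003,  0.048,  0.013]), 'grip_force': np.float64(0.0), 'grip_width': np.float64(0.094)}
scene [1.20694999 0.49985764 0.78772847] [-0.59789771 -0.50979133 -0.61857185]
top [ 0.32674238 -0.06631485  1.23881711] [ 0.15509213  0.01645571 -0.98776295]
wrist [ 0.29950655 -0.46938441  0.38385731] [-0.2651512  -0.11522599 -0.95729714]
```

View pics/top.png

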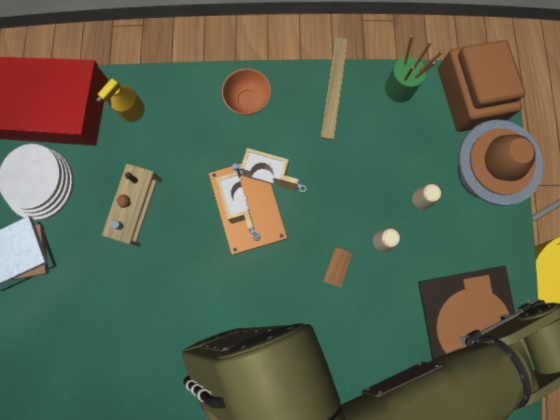

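View pics/scene.png

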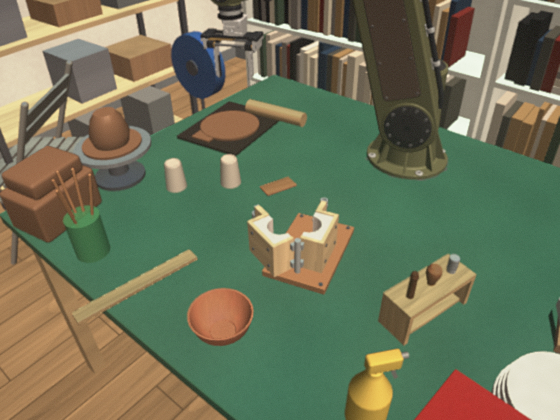

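The top view shows the mould board (orange) at about (248,208). Its hinge is at (237,168), the fixed knuckle at (255,235) and the leaf knuckle at (302,188). The rack is at (130,203), with the steel knob at (115,225), the awl at (123,201) and the dark modeller at (131,178). Next I'll measure these.

```bash
python3 - <<'E'
from h import *
import pickle
S=pickle.load(open('s.pkl','rb'))
p,d,i=S['top']; P=cloud(d,i)
v,u=np.mgrid[0:420,0:560]
def roi(x0,x1,y0,y1): return (u>x0)&(u<x1)&(v>y0)&(v<y1)
m=roi(200,310,145,258)
for lo,hi in [(.012,.024),(.1,.114),(.085,.1)]:
    k=m&(P[...,2]>lo)&(P[...,2]<hi)
    print(lo,k.sum(),np.nanmedian(P[k],0).round(4))
hsv=cv2.cvtColor(p,cv2.COLOR_BGR2HSV)
# board
k=(m&(hsv[...,0]<16)&(hsv[...,1]>120)&(hsv[...,2]>120)&(abs(P[...,2]-.018)<.01))
uv=np.c_[u[k],v[k]]; W=onplane(i,uv,.018)[:,:2].astype(np.float32)*1000
print('board rect',cv2.minAreaRect(W),cv2.boxPoints(cv2.minAreaRect(W)).round(1).tolist())
# rack
m=roi(95,165,155,250); k=m&(abs(P[...,2]-.088)<.008)
W=onplane(i,np.c_[u[k],v[k]],.088)[:,:2].astype(np.float32)*1000
print('rack',cv2.minAreaRect(W),cv2.boxPoints(cv2.minAreaRect(W)).round(1).tolist(), np.median(P[k],0))
k=m&(P[...,2]>.105)
n,l,st,c=cv2.connectedComponentsWithStats(k.astype(np.uint8))
for a in range(1,n):
    if st[a,4]>5: print('head',c[a].round(1),st[a],np.percentile(P[l==a][:,2],[50,95]).round(4),np.median(P[l==a],0).round(4),np.median(hsv[l==a],0))
big=cv2.resize(p[140:260,95:315],None,fx=3.6,fy=3.6,interpolation=cv2.INTER_CUBIC)
q,_,_=S['scene']; b2=cv2.resize(q[185:345,235:495],None,fx=3,fy=3,interpolation=cv2.INTER_CUBIC)
cv2.imwrite('pics/c1.png',big); cv2.imwrite('pics/c2.png',b2)
E
```

```text
0.012 3043 [0.4991 0.0039 0.0173]
0.1 1659 [0.5836 0.0178 0.1055]
0.085 222 [0.5756 0.0042 0.095 ]
board rect ((530.9556884765625, 21.780120849609375), (223.01454162597656, 147.41085815429688), 16.076866149902344) [[403.3999938964844, 61.70000076293945], [444.20001220703125, -79.9000015258789], [658.5, -18.200000762939453], [617.7000122070312, 123.5]]
rack ((528.2888793945312, 314.96343994140625), (78.78059387207031, 189.60145568847656), 72.85324096679688) [[426.1000061035156, 305.29998779296875], [607.2999877929688, 249.39999389648438], [630.5, 324.70001220703125], [449.29998779296875, 380.6000061035156]] [0.5246854  0.31123957 0.08753281]
head [130.  176.3] [125 172  11  10  72] [0.1431 0.1561] [0.5829 0.2948 0.1431] [18.  92.5 65.5]
head [123.1 200.6] [117 194  13  14 140] [0.1316 0.1366] [0.525  0.3127 0.1316] [ 14.  130.  123.5]
head [116.  224.6] [111 220  11  10  84] [0.1247 0.1284] [0.469  0.3307 0.1247] [103.5  35.5 152. ]
```

View pics/c1.png

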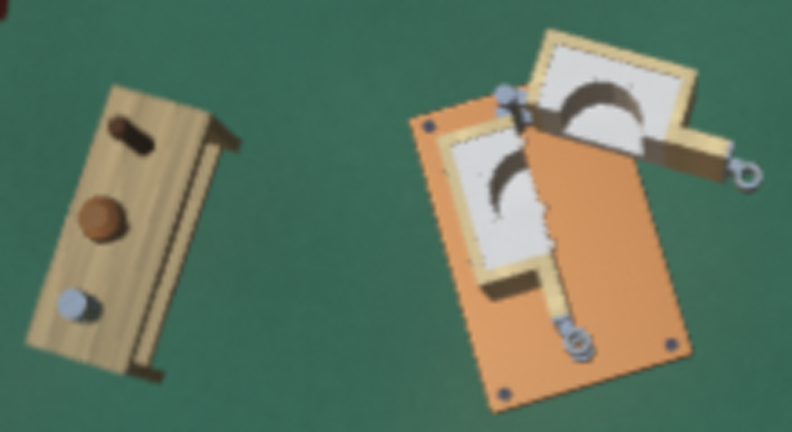

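View pics/c2.png

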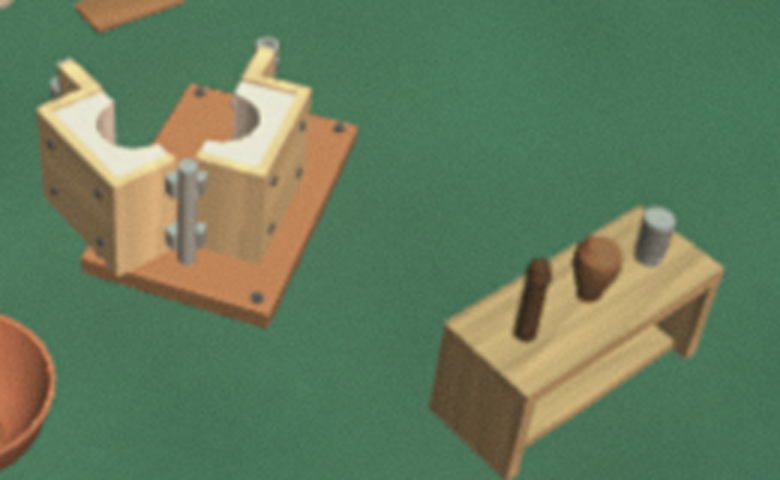

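The crops confirm the tools and the hinge layout. The pin is the steel cylinder at top-view (115,225), and its cap is at z 0.125, which fits the expected 0.126. The leaf's knuckle ring is at (302.5,188.6) and the fixed ring at (255.5,235.3). Next I'll work out the leaf angle and cross-check the points.

```bash
cat >> h.py <<'E'
def tri(i1,a,i2,b):
    c1,r1=ray(i1,a); c2,r2=ray(i2,b); r1=r1[0]/np.linalg.norm(r1[0]); r2=r2[0]/np.linalg.norm(r2[0])
    s=np.linalg.lstsq(np.c_[r1,-r2],c2-c1,rcond=None)[0]; A=c1+s[0]*r1;B=c2+s[1]*r2
    return (A+B)/2,np.linalg.norm(A-B)
M0=np.array([.531,.0218]); YM=.2806
def mould(x,y,M0=None,Y=None):
    M0=globals()['M0'] if M0 is None else M0; Y=YM if Y is None else Y
    return M0+np.array([x*np.cos(Y)-y*np.sin(Y),x*np.sin(Y)+y*np.cos(Y)])
def rel(target,rpy,o=None):
    """shift mm & rotvec from current measured pose to target pos/rpy in tool axes"""
    o=o or ctrl.get_obs(); R0=R.from_euler('xyz',o['eef_rot'])
    return np.r_[R0.inv().apply(np.array(target)-o['ee_pos'])*1000,(R0.inv()*R.from_euler('xyz',rpy)).as_rotvec()]
E
python3 - <<'E'
from h import *
import pickle
S=pickle.load(open('s.pkl','rb'))
it=S['top'][2]; isc=S['scene'][2]
H=mould(.084,0)
print('hinge',H,'seen',onplane(it,[95+505/3.6,140+93/3.6],.105))
ph=onplane(it,[255.5,235.3],.098)[0]; print('pin_hole seen',ph,'pred',mould(-.089,0))
le=onplane(it,[302.5,188.6],.073)[0]; v=H-le[:2]; print('leaf eye',le,'r',np.linalg.norm(v),'th',np.arctan2(v[1],v[0])-YM)
# two-view: pin top, pin hole
print('pin top',tri(it,[95+70/3.6,140+302/3.6],isc,[235+660/3,185+214/3]), tri(it,[255.5,235.3],isc,[235+268/3,185+45/3]))
k=onplane(it,[116-.8,224.6-.6],.125); print(k)
# leaf top strip: points at 108 mm on leaf side
p,d,i=S['top']; P=cloud(d,i)
k=(P[...,2]>.1)&(P[...,2]<.115); q=P[k][:,:2]; c,s=np.cos(YM),np.sin(YM)
m=(q-M0)@np.array([[c,-s],[s,c]]); L=m[(m[:,1]<-.005)&(m[:,0]>-.05)&(m[:,0]<.15)&(m[:,1]>-.18)]
print(len(L)); W=(L*1000).astype(np.float32); print(cv2.minAreaRect(W))
E
```

```text
hinge [0.61171471 0.04506231] seen [[0.61375608 0.0446641  0.105     ]]
pin_hole seen [ 0.44332434 -0.00435233  0.098     ] pred [ 0.44548084 -0.00284697]
leaf eye [ 0.56154637 -0.12028047  0.073     ] r 0.1727862714186798 th 0.9956046501064548
pin top (array([0.46963564, 0.33395748, 0.12710163]), np.float64(0.0016066718387385348)) (array([ 0.44319304, -0.00326887,  0.09384484]), np.float64(0.0020442465214520118))
[[0.4699394  0.33204691 0.125     ]]
813
((63.123497009277344, -82.12003326416016), (154.4944610595703, 54.71063995361328), 57.40855407714844)
```

Leaf angle is about 0.996 rad, with the eye radius at 172.8 mm against an expected 173. The hinge and hole agree within about 2 mm. Next, the approach and push rows.

```bash
cat >> h.py <<'E'
def leafpose(th,off,z,H=None,a=.105):
    H=mould(.084,0) if H is None else H; A=YM+th; c,s=np.cos(A),np.sin(A); x,y=-a,-.053-off
    return [H[0]+c*x-s*y,H[1]+s*x+c*y,z],[np.pi,0,A+np.pi/2]
E
python3 - <<'E'
from h import *
np.set_printoptions(suppress=True,precision=3)
t,r=leafpose(.996,.032,.205); print(t,r,rel(t,r))
# push rows relative to start pose (tool down at that pose)
R0=R.from_euler('xyz',r)
for th in np.arange(.996,-.05,-.13):
    t2,r2=leafpose(th,.009,.205); print(round(th,3),R0.inv().apply(np.array(t2)-t)*1000,(R0.inv()*R.from_euler('xyz',r2)).as_rotvec())
E
```

```text
[np.float64(0.6626157968717582), np.float64(-0.08007393729226364), 0.205] [3.141592653589793, 0, 2.8473963267948967] [ 573.8   -208.941    0.26    -0.      -0.001   -2.432]
0.996 [23.  0.  0.] [0. 0. 0.]
0.866 [37.135 -7.151 -0.   ] [ 0.   -0.    0.13]
0.736 [ 52.077 -12.41   -0.   ] [-0.   -0.    0.26]
0.606 [ 67.575 -15.687  -0.   ] [-0.   -0.    0.39]
0.476 [ 83.368 -16.928  -0.   ] [ 0.   -0.    0.52]
0.346 [ 99.187 -16.11   -0.   ] [-0.   -0.    0.65]
0.216 [114.768 -13.249  -0.   ] [-0.   -0.    0.78]
0.086 [129.846  -8.393  -0.   ] [-0.   -0.    0.91]
-0.044 [144.167  -1.622  -0.   ] [-0.   -0.    1.04]
```

The manual's scale: shifts go in shares of 750 mm and turns go in shares of pi rad. Converting my numbers, 574 mm / 750 = 0.7653, -209 mm / 750 = -0.2787, -2.432 rad / 3.1416 = -0.7741.

>>> arm_command(plan=[[[0.7653,-0.2787,0,0,0,-0.7741,1],[0.7653,-0.2787,0,0,0,-0.7741,1],[0.7653,-0.2787,0,0,0,-0.7741,1],[0.7653,-0.2787,0,0,0,-0.7741,1],[0.7653,-0.2787,0,0,0,-0.7741,1],[0.7653,-0.2787,0,0,0,-0.7741,1],[0.7653,-0.2787,0,0,0,-0.7741,1],[0.7653,-0.2787,0,0,0,-0.7741,1],[0.7653,-0.2787,0,0,0,-0.7741,1],[0.7653,-0.2787,0,0,0,-0.7741,1],[0.7653,-0.2787,0,0,0,-0.7741,1],[0.7653,-0.2787,0,0,0,-0.7741,1]]], squeeze=10)

```text
time_s: 1.35
ee_pos: [0.6561, -0.0858, 0.2052]
eef_rot: [-3.141, -0.0, 2.222]
force: [-0.5, -0.1, 0.0]
grip_width: 0.0021
grip_force: 0.0
```

```bash
python3 - <<'E'
from h import *
np.set_printoptions(suppress=True,precision=3)
t,r=leafpose(.996,.032,.205); print(rel(t,r))
E
```

```text
[ 0.642  8.678  0.206 -0.    -0.    -0.625]
```

To row units: -0.6 rad / 3.1416 = -0.191.

>>> arm_command(plan=[[[0,0,0,0,0,-0.191,1],[0,0,0,0,0,-0.191,1],[0,0,0,0,0,-0.191,1],[0,0,0,0,0,-0.191,1],[0,0,0,0,0,-0.191,1],[0,0,0,0,0,-0.191,1]]])

```text
time_s: 1.95
ee_pos: [0.6549, -0.0876, 0.2052]
eef_rot: [-3.142, -0.0, 2.811]
force: [0.4, -0.1, 0.2]
grip_width: 0.0006
grip_force: 0.0
```

```bash
python3 - <<'E'
from h import *
np.set_printoptions(suppress=True,precision=3)
t,r=leafpose(.996,.032,.055); print(rel(t,r)); p,d,i=snap('wrist'); cv2.imwrite('pics/w1.png',p)
E
```

```text
[ -4.884   9.656 150.235  -0.     -0.     -0.036]
```

View pics/w1.png

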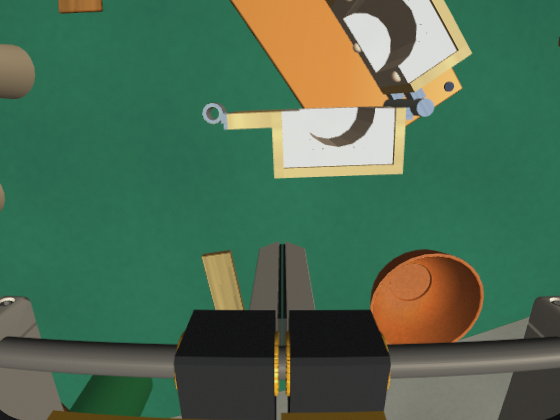

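The wrist view shows the closed fingers at about (282,245), well clear of the leaf's outer face at row 178, with free bench below. Going down.

To row units: 150 mm / 750 = 0.2, 100 mm / 750 = 0.1333, -0.036 rad / 3.1416 = -0.0115.

>>> arm_command(plan=[[[-0.0067,0.0133,0.0667,0,0,-0.0115,1],[-0.0067,0.0133,0.1333,0,0,-0.0115,1],[-0.0067,0.0133,0.2,0,0,-0.0115,1],[-0.0067,0.0133,0.2,0,0,-0.0115,1],[-0.0067,0.0133,0.2,0,0,-0.0115,1]]])

```text
time_s: 2.5
ee_pos: [0.6632, -0.0799, 0.0565]
eef_rot: [-3.142, -0.0, 2.85]
force: [-0.2, 0.3, 0.6]
grip_width: 0.0007
grip_force: 0.0
```

```bash
python3 - <<'E'
from h import *
np.set_printoptions(suppress=True,precision=3)
t,r=leafpose(.996,.032,.055); print(rel(t,r),ctrl.get_obs()['force'])
E
```

```text
[ 0.501 -0.384  1.481 -0.    -0.     0.003] [-0.246  0.318  0.633]
```

To row units: 127 mm / 750 = 0.1693, 122 mm / 750 = 0.1627, 0.13 rad / 3.1416 = 0.0414.

>>> arm_command(plan=[[[0.016,0,0,0,0,0,1],[0.0307,0,0,0,0,0,1],[0.04,-0.0053,0,0,0,0.0207,1],[0.0493,-0.0093,0,0,0,0.0414,1],[0.0693,-0.016,0,0,0,0.0828,1],[0.0907,-0.0213,0,0,0,0.1241,1],[0.1107,-0.0227,0,0,0,0.1655,1],[0.132,-0.0213,0,0,0,0.2069,1],[0.1427,-0.02,0,0,0,0.2276,1],[0.1533,-0.0173,0,0,0,0.2483,1],[0.1627,-0.0147,0,0,0,0.269,1],[0.1693,-0.0127,0,0,0,0.2817,1]]])

```text
time_s: 3.7
ee_pos: [0.5404, -0.053, 0.0595]
eef_rot: [3.136, 0.004, 1.963]
force: [2.2, -0.6, -0.2]
grip_width: 0.0002
grip_force: 0.7
```

```bash
python3 - <<'E'
from h import *
np.set_printoptions(suppress=True,precision=3)
for th,off in [(0,.009),(-.02,.009),(-.05,.009)]: t,r=leafpose(th,off,.055); print(rel(t,r))
o=ctrl.get_obs();print(o['force'])
E
```

```text
[13.473 -7.843  4.42   0.005  0.003  0.111]
[15.707 -8.819  4.406  0.005  0.003  0.131]
[ 19.095 -10.2     4.387   0.005   0.003   0.161]
[ 2.187 -0.557 -0.17 ]
```

To row units: 12 mm / 750 = 0.016, 11 mm / 750 = 0.0147, 0.05 rad / 3.1416 = 0.0159.

>>> arm_command(plan=[[[0.0053,0,0,0,0,0.0159,1],[0.0093,0,0,0,0,0.0318,1],[0.012,0,0,0,0,0.035,1],[0.0133,0,0,0,0,0.035,1],[0.0147,0,0,0,0,0.035,1],[0.016,0,0,0,0,0.035,1]]])

```text
time_s: 4.3
ee_pos: [0.5356, -0.043, 0.0573]
eef_rot: [3.138, 0.004, 1.857]
force: [4.9, -18.4, 4.0]
grip_width: 0.0001
grip_force: 9.7
```

```bash
python3 - <<'E'
from h import *
np.set_printoptions(suppress=True,precision=3)
t,r=leafpose(0,.009,.055); print(rel(t,r))
o=ctrl.get_obs();print(o['force'])
p,d,i=snap('wrist'); cv2.imwrite('pics/w2.png',p)
E
```

```text
[ 1.601 -7.449  2.265  0.004  0.004  0.006]
[  4.861 -18.426   4.019]
```

The leaf meets its hard stop at 18 N. Backing off and lifting, then to a viewing pose over the pin.

To row units: -170 mm / 750 = -0.2267, -140 mm / 750 = -0.1867.

>>> arm_command(plan=[[[-0.0133,0,0,0,0,0,1],[-0.0467,0,0,0,0,0,1],[-0.0667,0,0,0,0,0,1],[-0.0667,0,-0.0533,0,0,0,1],[-0.0667,0,-0.12,0,0,0,0],[-0.0667,0,-0.1867,0,0,0,-1],[-0.0667,0,-0.2267,0,0,0,-1],[-0.0667,0,-0.2267,0,0,0,-1]]])

```text
time_s: 5.15
ee_pos: [0.5494, -0.0899, 0.2302]
eef_rot: [3.135, 0.003, 1.857]
force: [-0.5, -1.0, 0.2]
grip_width: 0.0289
grip_force: 0.0
```

```bash
python3 - <<'E'
from h import *
np.set_printoptions(suppress=True,precision=4)
p,d,i=snap('wrist'); cv2.imwrite('pics/w3.png',p)
q,d2,i2=snap('scene')
print(ctrl.get_obs()['eef_rot'],proj(i,[[*mould(-.089,0),.098],[*mould(.084,0),.108]]))
print(rel([.470-.00,.332,.230],[np.pi,0,-.299+np.pi]))
a=cv2.resize(p[0:300,:],None,fx=1.4,fy=1.4); cv2.imwrite('pics/w3c.png',a)
E
```

```text
[ 3.1414 -0.0001  1.8568] [[193.3147  68.2472]
 [398.4174  69.1131]]
[426.4643  44.1771  -4.6213   0.0003  -0.      -0.9858]
```

View pics/w3c.png

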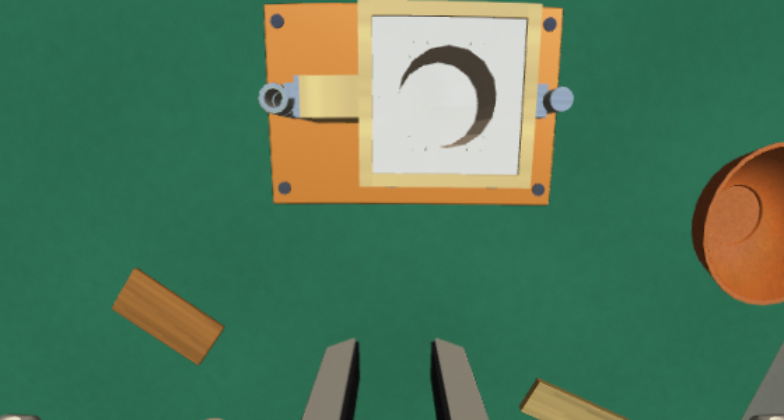

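The mould is fully shut, with the flanges meeting. The hole's ring is at wrist pixel about (193.6,70), within 2 px of the prediction. On to a viewing pose near the pin.

```bash
python3 - <<'E'
from h import *
np.set_printoptions(suppress=True,precision=4)
i=cams.camera_info('wrist'); p=cv2.imread('pics/w3.png')
print(onplane(i,[[193.6,70.0]],.098),mould(-.089,0),onplane(i,[[561/1.4,98.5/1.4]],.108),mould(.084,0))
print(rel([.518,.317,.230],[np.pi,0,-.299+np.pi]))
E
```

```text
[[ 0.4447 -0.0037  0.098 ]] [ 0.4455 -0.0028] [[0.6101 0.0443 0.108 ]] [0.6117 0.0451]
[398.5318  85.9955  -4.6166   0.0003  -0.      -0.9858]
```

To row units: 398 mm / 750 = 0.5307, 350 mm / 750 = 0.4667, -0.986 rad / 3.1416 = -0.3139.

>>> arm_command(plan=[[[0.0667,0.0147,0,0,0,-0.0414,-1],[0.1333,0.0293,0,0,0,-0.0796,-1],[0.2,0.044,0,0,0,-0.121,-1],[0.2667,0.0573,0,0,0,-0.1592,-1],[0.3333,0.072,0,0,0,-0.2005,-1],[0.4,0.0867,0,0,0,-0.2387,-1],[0.4667,0.1013,0,0,0,-0.2769,-1],[0.5307,0.1147,0,0,0,-0.3139,-1],[0.5307,0.1147,0,0,0,-0.3139,-1],[0.5307,0.1147,0,0,0,-0.3139,-1],[0.5307,0.1147,0,0,0,-0.3139,-1]]])

```text
time_s: 6.35
ee_pos: [0.5182, 0.3156, 0.2243]
eef_rot: [-3.14, -0.001, 2.841]
force: [-0.1, -0.6, -0.5]
grip_width: 0.0937
grip_force: 0.0
```

```bash
python3 - <<'E'
from h import *
np.set_printoptions(suppress=True,precision=4)
o=ctrl.get_obs(); p,d,i=snap('wrist'); cv2.imwrite('pics/w4.png',p); print(o['ee_pos'],o['eef_rot'],o['grip_width'])
hsv=cv2.cvtColor(p,cv2.COLOR_BGR2HSV); P=cloud(d,i)
k=(P[...,2]>.11)&(np.hypot(P[...,0]-.470,P[...,1]-.332)<.03)&(hsv[...,1]<75)
n,l,st,c=cv2.connectedComponentsWithStats(k.astype(np.uint8))
for a in range(1,n):
    if st[a,4]>30: print(c[a],st[a],np.nanpercentile(P[l==a][:,2],[50,90]))
top=(k&(P[...,2]>.122)); cn,_=cv2.findContours(top.astype(np.uint8),0,2); cc=max(cn,key=cv2.contourArea)
e=cv2.fitEllipse(cc); print(e,onplane(i,[e[0]],.126), np.median(P[top],0))
print(proj(i,[[.470,.332,.126]]))
v=p.copy(); cv2.circle(v,tuple(int(round(a)) for a in e[0]),2,(0,0,255),-1); cv2.imwrite('pics/w4v.png',v)
E
```

```text
[0.5182 0.3156 0.2243] [-3.1401 -0.0013  2.8414] 0.09371598520500034
[285.1586 145.533 ] [273 132  26  28 561] [0.1255 0.1265]
[289.4138 360.913 ] [ 206  345  168   35 4768] [0.338  0.3394]
((289.2391052246094, 353.5598449707031), (55.76357650756836, 162.98838806152344), 89.92667388916016) [[0.6647 0.2774 0.126 ]] [0.4928 0.326  0.3377]
[[284.2165 145.9962]]
```

View pics/w4v.png

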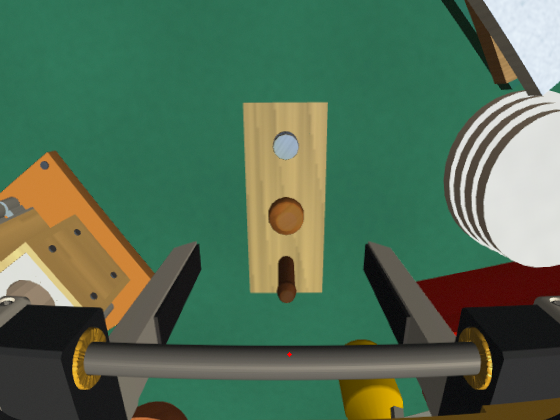

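The wrist view shows the steel cap at (285,145.5), with the awl at (286,215), the modeller at (287,292) and the row vertical in the picture. The grip axis therefore lies across the row, and the cap's z of 0.126 agrees.

```bash
python3 - <<'E'
from h import *
np.set_printoptions(suppress=True,precision=4)
i=cams.camera_info('wrist'); c=onplane(i,[[285.3,145.4]],.126)[0]; print(c)
print(rel([c[0],c[1],.095],[np.pi,0,-.299+np.pi]))
E
```

```text
[0.4701 0.3327 0.126 ]
[ 51.1895   2.4854 129.8048  -0.001   -0.0008  -0.0018]
```

To row units: 130 mm / 750 = 0.1733, 115 mm / 750 = 0.1533, -0.001 rad / 3.1416 = -0.0003.

>>> arm_command(plan=[[[0.0533,0.0027,0,-0.0003,-0.0003,0,-1],[0.068,0.0033,0.0267,-0.0003,-0.0003,0,-1],[0.068,0.0033,0.08,-0.0003,-0.0003,0,-1],[0.068,0.0033,0.12,-0.0003,-0.0003,0,-1],[0.068,0.0033,0.1533,-0.0003,-0.0003,0,-1],[0.068,0.0033,0.1733,-0.0003,-0.0003,0,-1],[0.068,0.0033,0.1733,-0.0003,-0.0003,0,-1],[0.068,0.0033,0.1733,-0.0003,-0.0003,0,-1]]])

```text
time_s: 7.2
ee_pos: [0.4707, 0.3333, 0.0961]
eef_rot: [3.14, 0.001, 2.841]
force: [0.5, 0.1, -0.3]
grip_width: 0.0942
grip_force: 0.0
```

```bash
python3 - <<'E'
from h import *
np.set_printoptions(suppress=True,precision=4)
print(rel([.4701,.3327,.095],[np.pi,0,-.299+np.pi]),ctrl.get_obs()['force'])
E
```

```text
[ 0.4402 -0.7598  1.1315  0.0013  0.0013 -0.0014] [ 0.4662  0.0813 -0.2651]
```

To row units: 1 mm / 750 = 0.0013, -0.5 mm / 750 = -0.0007.

>>> arm_command(plan=[[[0,-0.0007,0.0013,0,0,0,1],[0,-0.0007,0.0013,0,0,0,1],[0,-0.0007,0.0013,0,0,0,1],[0,-0.0007,0.0013,0,0,0,1],[0,-0.0007,0.0013,0,0,0,1],[0,-0.0007,0.0013,0,0,0,1],[0,-0.0007,0.0013,0,0,0,1],[0,-0.0007,0.0013,0,0,0,1]]], squeeze=30)

```text
time_s: 8.0
ee_pos: [0.47, 0.3336, 0.0944]
eef_rot: [3.141, 0.001, 2.843]
force: [-0.1, -0.1, 0.9]
grip_width: 0.0334
grip_force: 0.0
```

>>> arm_command(plan=[[[0,0,0,0,0,0,1],[0,0,0,0,0,0,1],[0,0,0,0,0,0,1],[0,0,0,0,0,0,1],[0,0,0,0,0,0,1]]])

```text
time_s: 8.5
ee_pos: [0.4701, 0.3336, 0.0945]
eef_rot: [3.141, 0.001, 2.843]
force: [0.4, -0.1, 0.3]
grip_width: 0.0204
grip_force: 30.0
```

To row units: -140 mm / 750 = -0.1867, -120 mm / 750 = -0.16.

>>> arm_command(plan=[[[0,0,-0.02,0,0,0,1],[0,0,-0.0533,0,0,0,1],[0,0,-0.1067,0,0,0,1],[0,0,-0.16,0,0,0,1],[0,0,-0.1867,0,0,0,1],[0,0,-0.1867,0,0,0,1]]])

```text
time_s: 9.1
ee_pos: [0.4707, 0.334, 0.2386]
eef_rot: [3.136, 0.005, 2.843]
force: [0.7, 0.5, -0.9]
grip_width: 0.0207
grip_force: 30.0
```

```bash
python3 - <<'E'
from h import *
np.set_printoptions(suppress=True,precision=4)
print(rel([.445,-.0035,.22],[np.pi,0,YM+np.pi]),ctrl.get_obs()['force'],ctrl.get_obs()['grip_width'])
E
```

```text
[ -74.7324 -330.1857   17.103     0.004     0.0065   -0.5794] [ 0.7204  0.4701 -0.8707] 0.02070940920175052
```

To row units: -330 mm / 750 = -0.44, -315 mm / 750 = -0.42, -0.22 rad / 3.1416 = -0.07.

>>> arm_command(plan=[[[-0.012,-0.0547,0,0,0,-0.0223,1],[-0.024,-0.1093,0,0,0,-0.0446,1],[-0.0373,-0.1653,0,0,0,-0.07,1],[-0.0493,-0.22,0,0,0,-0.0923,1],[-0.0613,-0.2747,0.0067,0,0,-0.1146,1],[-0.0747,-0.3293,0.0107,0,0,-0.1369,1],[-0.0867,-0.3853,0.016,0,0,-0.1623,1],[-0.0947,-0.42,0.02,0,0,-0.1783,1],[-0.1,-0.44,0.02,0,0,-0.1843,1],[-0.1,-0.44,0.02,0,0,-0.1843,1],[-0.1,-0.44,0.02,0,0,-0.1843,1],[-0.1,-0.44,0.02,0,0,-0.1843,1]]])

```text
time_s: 10.3
ee_pos: [0.4443, -0.0032, 0.219]
eef_rot: [3.141, 0.001, -2.861]
force: [-0.1, -0.0, -0.3]
grip_width: 0.021
grip_force: 30.0
```

```bash
python3 - <<'E'
from h import *
np.set_printoptions(suppress=True,precision=4)
o=ctrl.get_obs(); print(o['ee_pos'],o['eef_rot'],rel([.445,-.0035,.207],[np.pi,0,YM+np.pi]))
p,d,i=snap('wrist'); cv2.imwrite('pics/w5.png',p); s,_,j=snap('scene'); t,_,k=snap('top'); cv2.imwrite('pics/s5.png',s);cv2.imwrite('pics/t5.png',t)
a=proj(i,[[.445,-.0035,.098]])[0]; b=proj(j,[[.445,-.0035,.098]])[0]; print(a,b,proj(k,[[.445,-.0035,.098]]))
x,y=int(b[0]),int(b[1])
A=cv2.resize(p[120:420,140:440],(400,400),interpolation=3); B=cv2.resize(s[y-80:y+40,x-50:x+70],(400,400),interpolation=3)
cv2.imwrite('pics/m5.png',np.hstack([A,B])); print(x,y)
E
```

```text
[ 0.4443 -0.0032  0.219 ] [ 3.141   0.001  -2.8611] [-0.5309 -0.4791 11.9505  0.0006  0.001  -0.0001]
[281.4151 199.9158] [323.4685 198.9185] [[255.1446 234.6091]]
323 198
```

View pics/m5.png

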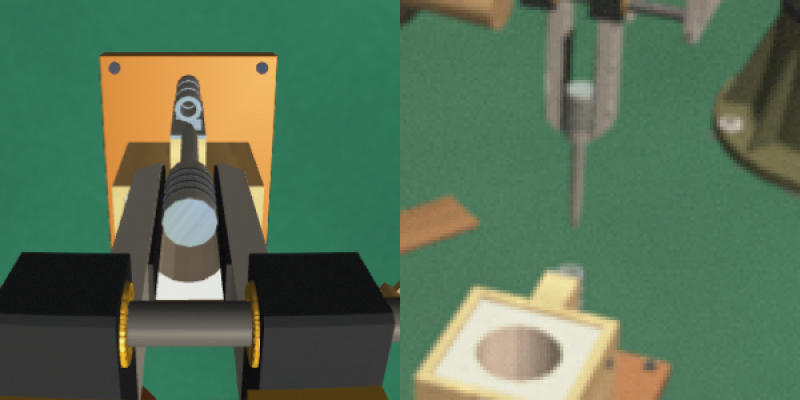

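The left panel (wrist) shows the knuckle mouth at crop (188,110), with the shank coming down towards it from (189,165). The right panel shows the pin hanging upright above the knuckle. I'll zoom in to measure the offset.

```bash
python3 - <<'E'
from h import *
np.set_printoptions(suppress=True,precision=4)
o=ctrl.get_obs(); i=cams.camera_info('wrist'); p=cv2.imread('pics/w5.png'); e=o['ee_pos']
print('tip pred',proj(i,[[e[0],e[1],e[2]-.082]]),'cap pred',proj(i,[[e[0],e[1],e[2]+.031]]))
# jacobian px per mm at hole
h=np.array([.445,-.0035,.098]); X=R.from_euler('xyz',o['eef_rot']).as_matrix()
print((proj(i,h+.001*X[:,0])-proj(i,h)),(proj(i,h+.001*X[:,1])-proj(i,h)))
cv2.imwrite('pics/w5z.png',np.hstack([cv2.resize(p[165:265,240:320],(480,600),interpolation=3),cv2.resize(cv2.imread('pics/s5.png')[155:215,308:340],(320,600),interpolation=3)]))
j=cams.camera_info('scene'); print('scene tip',proj(j,[[e[0],e[1],e[2]-.082]]),'hole',proj(j,h))
E
```

```text
tip pred [[282.0506 212.7235]] cap pred [[282.5112 285.3255]]
[[-0.0001 -1.0629]] [[ 1.1043 -0.0001]]
scene tip [[324.3646 185.5919]] hole [[323.4685 198.9185]]
```

View pics/w5z.png

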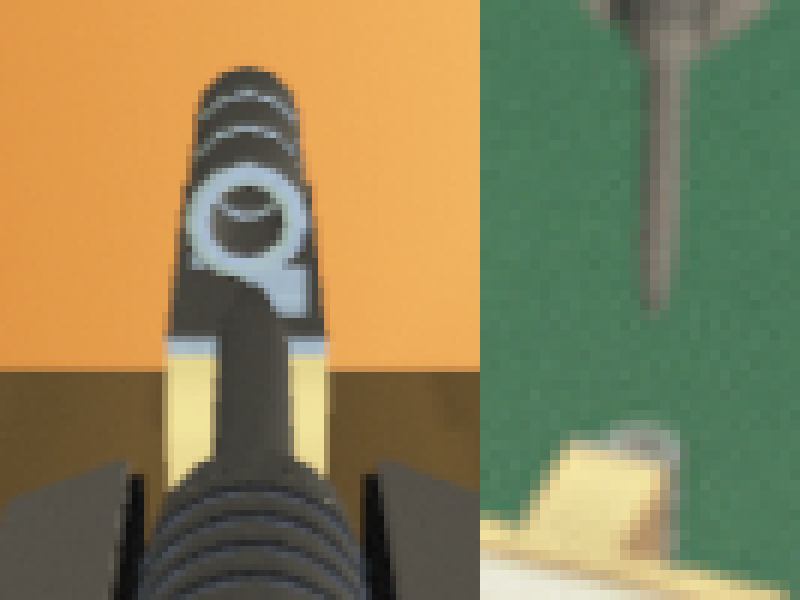

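The ring centre is at (281.0,201.2) and the shank end at about (282,212). The pin's and ring's image biases cancel, leaving a tool offset of about (-0.5,-0.8) mm, well inside the taper's 3.5 mm capture range. Going down in stages while watching the force.

To row units: 55 mm / 750 = 0.0733, 50 mm / 750 = 0.0667.

>>> arm_command(plan=[[[-0.0007,-0.0011,0.0133,0,0,0,1],[-0.0007,-0.0011,0.0267,0,0,0,1],[-0.0007,-0.0011,0.04,0,0,0,1],[-0.0007,-0.0011,0.0507,0,0,0,1],[-0.0007,-0.0011,0.0587,0,0,0,1],[-0.0007,-0.0011,0.0667,0,0,0,1],[-0.0007,-0.0011,0.0733,0,0,0,1],[-0.0007,-0.0011,0.0733,0,0,0,1],[-0.0007,-0.0011,0.0733,0,0,0,1]]])

```text
time_s: 11.35
ee_pos: [0.4453, -0.0046, 0.1643]
eef_rot: [3.141, 0.002, -2.861]
force: [0.5, -0.1, -1.1]
grip_width: 0.0205
grip_force: 30.0
```

```bash
python3 - <<'E'
from h import *
np.set_printoptions(suppress=True,precision=4)
o=ctrl.get_obs(); print(o['ee_pos'],o['force'],R.from_euler('xyz',o['eef_rot']).inv().apply(o['force']),o['moment'])
s,_,j=snap('scene'); cv2.imwrite('pics/s6.png',s)
E
```

```text
[ 0.4453 -0.0046  0.1643] [ 0.4985 -0.1294 -1.1055] [-0.4416 -0.2624  1.1061] [ 0.0687 -0.1177  0.0473]
```

To row units: 20 mm / 750 = 0.0267, 16 mm / 750 = 0.0213.

>>> arm_command(plan=[[[0,0,0.0053,0,0,0,1],[0,0,0.0107,0,0,0,1],[0,0,0.016,0,0,0,1],[0,0,0.0213,0,0,0,1],[0,0,0.0267,0,0,0,1],[0,0,0.0267,0,0,0,1],[0,0,0.0267,0,0,0,1]]])

```text
time_s: 12.1
ee_pos: [0.4452, -0.0045, 0.1442]
eef_rot: [3.141, 0.001, -2.861]
force: [-0.6, -0.6, -0.5]
grip_width: 0.0204
grip_force: 30.0
```

```bash
python3 - <<'E'
from h import *
np.set_printoptions(suppress=True,precision=4)
o=ctrl.get_obs(); print(o['ee_pos'],o['force'],R.from_euler('xyz',o['eef_rot']).inv().apply(o['force']),o['moment'])
E
```

```text
[ 0.4452 -0.0045  0.1442] [-0.6055 -0.5692 -0.4935] [ 0.7399 -0.3797  0.4925] [ 0.0924 -0.1545 -0.0336]
```

To row units: 31 mm / 750 = 0.0413, 28 mm / 750 = 0.0373.

>>> arm_command(plan=[[[0,0,0.0053,0,0,0,1],[0,0,0.0107,0,0,0,1],[0,0,0.016,0,0,0,1],[0,0,0.0213,0,0,0,1],[0,0,0.0267,0,0,0,1],[0,0,0.032,0,0,0,1],[0,0,0.0373,0,0,0,1],[0,0,0.0413,0,0,0,1],[0,0,0.0413,0,0,0,1]]])

```text
time_s: 13.0
ee_pos: [0.4451, -0.0045, 0.1128]
eef_rot: [3.141, 0.001, -2.861]
force: [0.3, 0.5, -0.2]
grip_width: 0.0201
grip_force: 30.0
```

```bash
python3 - <<'E'
from h import *
np.set_printoptions(suppress=True,precision=4)
o=ctrl.get_obs(); print(o['ee_pos'],o['force'],R.from_euler('xyz',o['eef_rot']).inv().apply(o['force']),o['moment'])
E
```

```text
[ 0.4451 -0.0045  0.1128] [ 0.298   0.4584 -0.2025] [-0.413  0.358  0.203] [ 0.0281 -0.1266 -0.0007]
```

>>> arm_command(plan=[[[0,0,0.004,0,0,0,1],[0,0,0.008,0,0,0,1],[0,0,0.0107,0,0,0,1],[0,0,0.012,0,0,0,1],[0,0,0.0127,0,0,0,1],[0,0,0.0127,0,0,0,1]]])

```text
time_s: 13.6
ee_pos: [0.4453, -0.0045, 0.1043]
eef_rot: [3.141, 0.001, -2.861]
force: [-5.1, 0.5, 10.6]
grip_width: 0.0204
grip_force: 30.0
```

The collar is seated: 10.6 N upward at the expected height. Releasing.

>>> arm_command(plan=[[[0,0,0.012,0,0,0,0],[0,0,0.012,0,0,0,0],[0,0,0.012,0,0,0,0],[0,0,0.012,0,0,0,0],[0,0,0.012,0,0,0,0],[0,0,0,0,0,0,0],[0,0,-0.04,0,0,0,0],[0,0,-0.08,0,0,0,0],[0,0,-0.1067,0,0,0,0],[0,0,-0.1067,0,0,0,0]]])

```text
time_s: 14.6
ee_pos: [0.4463, -0.0047, 0.1868]
eef_rot: [-3.14, 0.006, -2.861]
force: [0.2, 0.3, -0.1]
grip_width: 0.047
grip_force: 0.0
```

```bash
python3 - <<'E'
from h import *
np.set_printoptions(suppress=True,precision=4)
o=ctrl.get_obs(); print(o['ee_pos'],o['force'],o['grip_width'])
p,d,i=snap('wrist'); s,_,j=snap('scene')
b=proj(j,[[.445,-.004,.11]])[0]; x,y=int(b[0]),int(b[1])
cv2.imwrite('pics/m7.png',np.hstack([cv2.resize(p[120:420,140:440],(400,400),interpolation=3),cv2.resize(s[y-50:y+50,x-50:x+50],(400,400),interpolation=3)]))
print('pred cap',proj(i,[[.4453,-.0045,.136]]))
P=cloud(d,i); k=np.hypot(P[...,0]-.445,P[...,1]+.004)<.012; print('cap z',np.nanpercentile(P[k][:,2][P[k][:,2]<.16],[50,90]))
E=mould(-.055,0)+np.array([.4453,-.0045])-mould(-.089,0); print('ear by hole',E,mould(-.055,0)); print(rel([*E,.18],[np.pi,0,YM+np.pi]))
E
```

```text
[ 0.4463 -0.0047  0.1868] [ 0.2052  0.3351 -0.1264] 0.047022481928262486
pred cap [[282.8964 224.9002]]
cap z [0.1235 0.1361]
ear by hole [0.478  0.0049] [0.4782 0.0066]
[-34.2089   0.0205   3.7555   0.0001   0.0018  -0.0004]
```

View pics/m7.png

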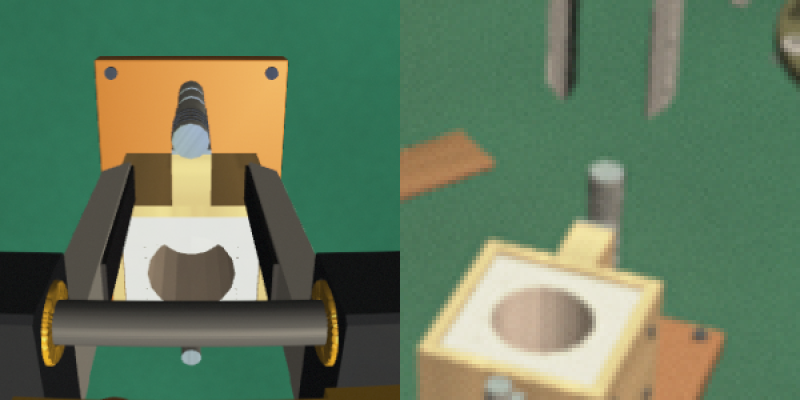

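The pin stands in the hinge with its cap at z 0.136 and the collar down, and the gripper is clear of it. Next the pinch: over the ear, then down.

To row units: 115 mm / 750 = 0.1533, 105 mm / 750 = 0.14.

>>> arm_command(plan=[[[-0.0267,0,0,0,0,0,-0.2],[-0.0453,0,0,0,0,0,-0.2],[-0.0453,0,0.0267,0,0,0,-0.2],[-0.0453,0,0.0667,0,0,0,-0.2],[-0.0453,0,0.1067,0,0,0,-0.2],[-0.0453,0,0.14,0,0,0,-0.2],[-0.0453,0,0.1533,0,0,0,-0.2],[-0.0453,0,0.1533,0,0,0,-0.2],[-0.0453,0,0.1533,0,0,0,-0.2]]])

```text
time_s: 15.6
ee_pos: [0.4783, 0.0049, 0.0694]
eef_rot: [3.141, 0.002, -2.861]
force: [0.1, 0.5, 1.0]
grip_width: 0.0562
grip_force: 0.0
```

```bash
python3 - <<'E'
from h import *
np.set_printoptions(suppress=True,precision=4)
o=ctrl.get_obs(); print(o['ee_pos'],o['force'],o['grip_width'],rel([.478,.0049,.072],[np.pi,0,YM+np.pi]))
E
```

```text
[0.4783 0.0049 0.0694] [0.0857 0.4612 0.9714] 0.056182715691166514 [ 0.2708  0.0992 -2.6389  0.0001  0.0018 -0.0004]
```

>>> arm_command(plan=[[[0,0,0,0,0,0,1],[0,0,0,0,0,0,1],[0,0,0,0,0,0,1],[0,0,0,0,0,0,1],[0,0,0,0,0,0,1],[0,0,0,0,0,0,1],[0,0,0,0,0,0,1],[0,0,0,0,0,0,1],[0,0,0,0,0,0,1],[0,0,0,0,0,0,1]]], squeeze=45)

```text
time_s: 16.6
ee_pos: [0.4779, 0.0055, 0.069]
eef_rot: [3.14, 0.002, -2.861]
force: [-2.2, 5.6, 3.3]
grip_width: 0.0235
grip_force: 45.0
```

```bash
python3 - <<'E'
from h import *
np.set_printoptions(suppress=True,precision=4)
o=ctrl.get_obs(); print(o['ee_pos'],o['force'],R.from_euler('xyz',o['eef_rot']).inv().apply(o['force']),o['grip_width'],o['grip_force'])
s,_,j=snap('scene'); t,d,k=snap('top')
b=proj(j,[[.445,-.004,.11]])[0]; x,y=int(b[0]),int(b[1])
cv2.imwrite('pics/m8.png',np.hstack([cv2.resize(s[y-60:y+60,x-60:x+60],(400,400),interpolation=3),cv2.resize(t[150:250,95:195],(400,400),interpolation=3)]))
E
```

```text
[0.4779 0.0055 0.069 ] [-2.2402  5.556   3.3274] [ 0.6103  5.963  -3.3211] 0.023470322215169353 45.00027894973755
```

View pics/m8.png

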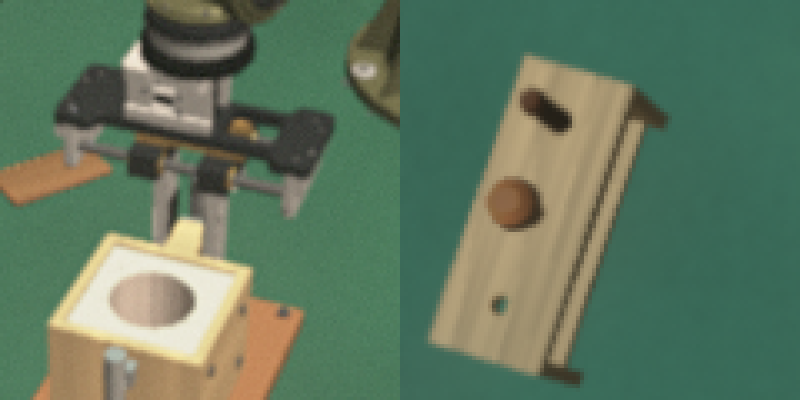

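The ear is gripped at 23.5 mm with 45 N. In the rack only the pin's hole is empty, and the other tools are in place. Handing in.

```bash
python3 -c "
from station import ctrl
print(ctrl.hand_in())"
```

```text
the job is handed in; nothing more can be done
None
```

The job is handed in: the mould is shut, the pin is seated in the three knuckles and released, and the gripper is still squeezing the flanges with 45 N, about 17 s into the 69 s limit.

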